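# Latch the tilting bin at closing time

### The job

Close up the steel tilting bin for the night: push it shut, hook the yellow-tabbed wire loop under the nose of the brass keeper on top of the bin, then swing the red lever right over, away from you, until it has snapped down past centre and the latch holds the bin tight. Leave the parfait cup, disher, tongs and tasting spoon where they are, and let go of everything at the end.

Things in the scene. Friction and masses are not known exactly. Their poses are not given: they have to be found in the camera images.
- bin_housing: Fixed steel housing of the tilting bin, 280 mm wide (y), flat deck 150 mm above the counter reaching from x = -34 to +150 mm. Origin on the counter straight below the lever's pivot; own x points away from the robot, y left, z up. A rubber pad 16 mm high lies on the deck at x = 85 mm, under the closed handle.
- tilt_bin: The steel bin. Origin on its pivot axis (along y), fixed at x = -55, z = 22 mm of the housing. Shut (hard stop) when its axes are parallel to the housing's; it opens up to 0.30 rad as its top swings towards the robot. Friction holds it at any angle; about 3 to 6 N at the top of its front pushes it shut.
- bin_front_top (a point): Middle of the upper front edge of the bin, moving with it; when shut at x = -68, z = 148 mm of the housing. Below it is the plain front panel, 262 mm wide, down to z = 12 mm; behind it a flange, flush with the deck when shut, runs back 34 mm.
- keeper (a point): Brass keeper in the middle of the bin's flange, moving with it: a post 10 mm (x) by 18 mm (y), 20 mm high, with a nose (z = 14 to 20 mm) that juts 7 mm out of it towards the robot, to x = -12 mm. Origin at the middle of the post's foot, on the flange; x away from the robot, z up. With the bin shut it lies at x = -50, z = 150 mm of the housing.
- hook_seat (a point): Point on the keeper where the crossbar's axis lies when hooked: 8 mm before the post's middle and 10 mm above the flange, under the nose and against the post. The bar may sit 3 to 11 mm above the flange there.
- lever_pivot (a point): Fixed point on the lever's pivot axis (along y), 20 mm above the deck, at x = 0, y = 0 of the housing. The loop's hinge pin sits on the lever 28 mm from it, 0.436 rad (25 deg) further round than the handle.
- lever (a joint): Red lever's angle, rad, about y: 0 = open stop, 2.356 = closed stop (handle level, pointing away from the robot). The handle stands 0.785 + value rad up from level-towards-the-robot and goes up and over to the far side. Friction 0.12 N m holds it. With the loop hooked it stiffens (a few N at the handle), dead centre is near 1.75 rad, then it pulls itself shut.
- handle_end (a point): Middle of the handle's free end, 100 mm from the pivot. The handle is a flat bar 26 mm wide (y) and 6 mm thick. At the start it leans towards the robot over the loop, in the way of a gripper that comes straight down.
- loop_yoke (a joint): Angle of the loop against the lever, rad, about the loop's hinge pin (along y), range -2.7 to 0.5. The loop points towards the robot, (lever value + this value) rad above level. Light friction holds it where it is left, so it turns along with the lever, lifting off, until something stops it.
- draw_loop: Steel wire loop: two arms at y = +-27 mm (5.4 mm thick) and a crossbar (6 mm thick) joining them 80.4 mm from the hinge pin, with a yellow tab on the crossbar. Origin at the hinge pin; own -x runs from pin to crossbar. The arms stretch up to 12 mm on a spring (3.5 N/mm). Only the crossbar can strike the keeper and the bin.
- crossbar (a point): Middle of the loop's crossbar, on its axis.
- tab_grip (a point): Good place to pinch on the yellow tab, 28 mm from the crossbar. The tab is flat, 24 mm wide (y: pinch across this), 4 mm thick, and reaches 40 mm from the crossbar, turned 70 deg upwards from the arms' direction, so that it points up and towards the robot.
- parfait_cup: Bystander: tall clear glass parfait cup, 175 mm high, 72 mm across the rim, standing on the counter beside the housing. Origin at the middle of its foot.
- disher: Bystander: pewter ice cream disher lying on the counter beside the housing, 215 mm long, 34 mm high at most; origin under its bowl, handle towards its own -x.
- tongs: Bystander: chrome serving tongs, 250 mm long (own x), 22 mm high, lying on the counter in front of the bin to one side. Origin at their middle.
- tasting_spoon: Bystander: small orange plastic tasting spoon, 98 mm long, lying on the counter in front of the bin to one side.

How it is judged:
By the outcome, as a careful person would: the job done as asked, in the order asked, and still so for the second after the job is handed in, with the robot touching nothing.
It also fails if it takes over 58 s, if anything falls off the work surface, if the arm or the gripper's body presses on something with over 40 N, if the wrist force passes 120 N, or if a joint passes its speed limit or range.

### The arm

A 7-joint arm with a two-finger parallel gripper is mounted at the origin on the work surface. World frame = base frame: x ahead of the robot, y to its left, z up, the work surface at z = 0. Lengths are in mm, angles in rad, forces in N, time in s.
With the tool pointing down it reaches from about 400 to 900 mm from the base axis. Payload 5.6 kg.
Tool frame: the origin (TCP) lies at the centre of the arm's flange, where the gripper is bolted on; the fingertips stand 190 mm ahead of it and the grasp point (between the pads) lies 171 mm ahead of it (r.grip_point_offset is the distance from the TCP to the grasp point, in mm); z points along the fingers, x is the direction in which the jaws open and shut, and the axes are right-handed (so a half turn about z gives the same grasp; the last joint's range is limited). The gripper opens to 92 mm and grips with 3 to 60 N. Pads are 20 mm wide; open, the fingers measure 128 mm over their backs; the gripper's body (75 mm by 189 mm) begins 69 mm behind the grasp point.
Start: joints at [1.103, 0.468, -0.012, 1.603, 0.006, 1.071, -0.056], TCP at [267.855, -592.246, 404.692] pointing down, gripper open.
Joint ranges: [-2.53, 2.53], [-0.31, 2.02], [-1.57, 1.55], [0.28, 2.44], [-1.29, 4.43], [0.15, 1.84], [-2.92, 2.92]. Speed limits (rad/s): [2.57, 2.57, 3.14, 3.14, 3.14, 3.14, 3.14].

### API

Orientations are given as a unit quaternion [x, y, z, w].
In Python, from rig import r gives the robot as it stands. The module is installed in compiled form; this text tells all that it offers.
- The arm moves only by the tool servo_tool, never from a script. Its argument "deltas" is one flat list of numbers, 7 for each row, row after row: the shift along the world's x, y, z in m, then the turn, a rotation vector about the world's x, y, z in degrees, then the opening, from 0 (shut) to 1 (fully open). In form: [dx, dy, dz, ax, ay, az, gripper, dx, dy, dz, ax, ay, az, gripper, ...]. A call has 1 to 10 rows; each row shifts and turns the pose as measured when the row begins; what a row does not reach is not made up. A row lasts 1/10 s, in which the tool goes at most 50 mm and 8.59 degrees, less where a joint would pass 70% of its speed; a pose out of reach is approached as far as the arm can. A call with a gripper value outside its range is refused whole. The fingers move at their own pace and stop on an object; "force" is the grip in N (left out, the last holds). Time passes only in rows, so rows that do not move let the fingers close. It gives the time, the measured TCP pose, the force and the opening at its end, in the units of the state.
- r.get_state(): the state, without advancing time (a new reading comes with each control period).
- r.camera(name): name is "side" or "top" or "wrist"; returns (picture, depth): 420x560x3 uint8, red, green, blue; 420x560 float32, mm along the optical axis (not along the pixel's ray), 0 where there is no reading.
- r.calibration(name): a dict with "vfov" (degrees; the focal length in pixels is half the picture's height over the tangent of half this angle, whatever the lens; pixels are square), "cx", "cy" (the principal point, pixels), "position" and "attitude" of the camera in the world; the wrist camera has in their place "hand_eye" (4x4, takes a point from camera to tool coordinates, whose origin is the TCP and whose axes are the tool frame's). Camera axes: x right, y up, looking along -z (the intrinsics and any distortion apply to the point x, -y, -z); pixel columns grow to the right and rows downward; lengths in mm; the calibration is good to about 2 mm. A picture is of the moment at which its call begins: read the wrist's pose just before it. calibration takes no time and is no camera call.
- r.hand_in(): hands the job in, once; it reports no verdict.
The state is a dict: "t": time; "qpos": joint angles; "joint_velocities": joint speeds; "joint_efforts": joint torques, N m; "eef_pos": TCP position; "orientation": TCP orientation; "ft_force": force on the tool from outside, world axes, zero at the start; "torque": the same for the moment, N m; "gripper_width": finger opening in mm.
Only numpy, scipy, OpenCV 4.12 (cv2) and the standard library are available. Lean on these libraries where they do the work, as an engineer would, in place of code of your own. Each camera call takes 0.05 s, during which the arm holds its last target.

## Working session

There is one attempt and no reset: what is moved stays moved. The work goes in short steps, Python scripts to look and compute and a tool call to move; the robot and the scene stay as the last step left them, time stands still between calls to the robot, and variables do not carry over. Pictures are saved under pics/ and viewed, and the job is handed in when it is done.

Besides the shell and the picture viewer there is one more tool, called as a command line: name --argument value ..., lists and objects as JSON in quotes. servo_tool: Moves the arm, as the interface text tells. Its arguments: {"type":"object","properties":{"deltas":{"type":"array","items":{"type":"number"}},"force":{"type":"number"}},"required":["deltas"]}

```bash
ls; mkdir -p pics; cat > h.py <<'E'
import numpy as np, cv2
from rig import r
from scipy.spatial.transform import Rotation as R
def snap(n,f):
    s=r.get_state(); im,d=r.camera(n); cv2.imwrite(f'pics/{f}.png',cv2.cvtColor(im,cv2.COLOR_RGB2BGR)); np.savez(f'pics/{f}.npz',im=im,d=d,p=s['eef_pos'],q=s['orientation']); return im,d,s
def pose(n,p=None,q=None):
    c=r.calibration(n)
    if 'hand_eye' in c:
        H=np.array(c['hand_eye']); Rt=R.from_quat(q).as_matrix(); return c,Rt@H[:3,:3],Rt@H[:3,3]+np.array(p)
    a=np.array(c['attitude']); Rm=a if a.shape==(3,3) else R.from_quat(a).as_matrix()
    return c,Rm,np.array(c['position'])
def pts(n,f,uv):
    z=np.load(f'pics/{f}.npz'); c,Rm,t=pose(n,z['p'],z['q']); fl=210/np.tan(np.radians(c['vfov']/2))
    o=[]
    for u,v in uv:
        dd=z['d'][int(v),int(u)]; o.append(Rm@np.array([(u-c['cx'])/fl*dd,-(v-c['cy'])/fl*dd,-dd])+t)
    return np.array(o)
def cloud(n,f):
    z=np.load(f'pics/{f}.npz'); c,Rm,t=pose(n,z['p'],z['q']); fl=210/np.tan(np.radians(c['vfov']/2))
    v,u=np.mgrid[:420,:560]; d=z['d']
    P=np.stack([(u-c['cx'])/fl*d,-(v-c['cy'])/fl*d,-d],-1)@Rm.T+t
    P[d<=0]=np.nan
    return z['im'],P
E
python3 - <<'E'
from h import *
for n in('side','top','wrist'):
    print(n,r.calibration(n)); snap(n,n+'0')
print(r.get_state(), r.grip_point_offset)
E
```

```text
pics
side {'vfov': 52.71603974239499, 'cx': 288.6360284836259, 'cy': 214.4348566728196, 'position': array([ 474.3110643 , -731.34257056,  571.88772581]), 'attitude': array([ 0.51202246, -0.03229375, -0.03521034,  0.85764232])}
top {'vfov': 53.69943132168022, 'cx': 281.64534136898845, 'cy': 204.29334731206285, 'position': array([410.53526711,   4.94720689, 901.68694158]), 'attitude': array([ 0.06253319, -0.05257524, -0.70266498,  0.70681495])}
wrist {'vfov': 71.3750274652318, 'cx': 279.68979729109316, 'cy': 209.24568729677935, 'hand_eye': array([[ 9.99999640e-01,  8.46448327e-04, -6.63722105e-05,
         2.73682195e-01],
       [ 8.07051690e-04, -9.71910536e-01, -2.35349227e-01,
        -6.60957002e+01],
       [-2.63718810e-04,  2.35349088e-01, -9.71910869e-01,
         1.93924945e+01],
       [ 0.00000000e+00,  0.00000000e+00,  0.00000000e+00,
         1.00000000e+00]])}
{'t': 0.15, 'qpos': array([ 1.10300214,  0.46816834, -0.01161291,  1.60337683,  0.0060028 ,
        1.07142263, -0.05630183]), 'joint_velocities': array([-9.14020742e-06, -1.99632299e-03, -5.47102111e-04, -4.05046635e-03,
       -8.21771733e-04,  2.94574724e-03, -1.96427711e-04]), 'joint_efforts': array([ 1.24752525e-03, -5.20948541e+01, -1.21728564e-02, -2.43977380e+01,
       -5.66753419e-02,  1.52521965e-02,  1.03986117e-04]), 'eef_pos': array([ 267.77538633, -592.07857766,  403.97785507]), 'orientation': array([ 8.40262138e-01, -5.42179942e-01, -5.89063153e-04, -3.19983367e-04]), 'ft_force': array([-0.516072  , -0.35134725, -0.36093483]), 'torque': array([-0.0075058 , -0.0172496 , -0.00655789]), 'gripper_width': 91.87748186442346} 171.4
```

View pics/side0.png

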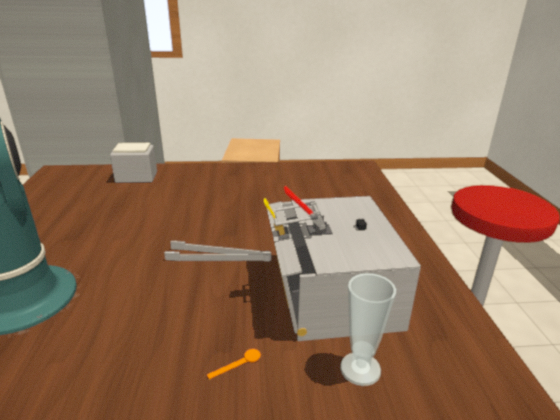

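View pics/top0.png

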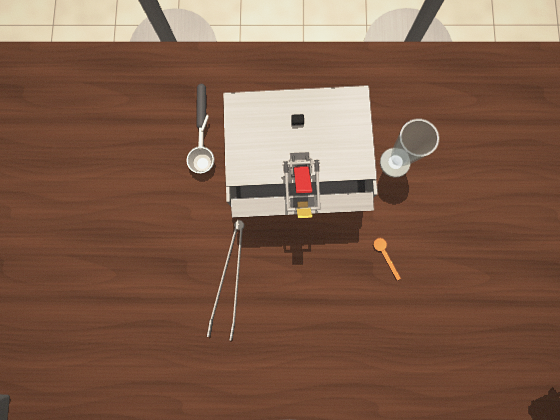

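The side view shows the bin slightly open, the red lever at about (297,200) and the yellow tab at (269,208). In the top view, the housing spans (223–375, 88–200), the lever is at (303,180), the tab at (304,211) and the black pad at (298,120).

```bash
python3 - <<'E'
from h import *
im,P=cloud('top','top0')
z=P[...,2]; 
hsv=cv2.cvtColor(im,cv2.COLOR_RGB2HSV)
deck=(abs(z-150)<6)&(hsv[...,1]<60)
deck[:80]=0
m=deck.astype(np.uint8)
m=cv2.morphologyEx(m,cv2.MORPH_OPEN,np.ones((5,5),np.uint8))
n,l,st,ce=cv2.connectedComponentsWithStats(m)
for i in range(1,n):
    if st[i,4]>200:
        q=P[l==i]; rc=cv2.minAreaRect(q[:,:2].astype(np.float32)); print(st[i],np.nanmedian(q[:,2]),rc); print(cv2.boxPoints(rc).round(0).tolist())
def rep(n,f):
    im,P=cloud(n,f); hsv=cv2.cvtColor(im,cv2.COLOR_RGB2HSV); H,S,V=[hsv[...,i].astype(int) for i in range(3)]
    zz=P[...,2]
    near=(P[...,0]>300)&(P[...,0]<900)&(abs(P[...,1])<400)
    for name,m in (('red',((H<6)|(H>174))&(S>180)&(V>120)&(zz>140)&near),('yellow',(H>20)&(H<34)&(S>150)&(V>120)&(zz>100)&near),('black',(V<50)&(zz>150)&near),('keeper',(H>12)&(H<24)&(S>100)&(V>80)&(zz>140)&near)):
        q=P[m]; vv,uu=np.nonzero(m)
        if len(q): print(n,name,len(q),'uv',uu.min(),uu.max(),vv.min(),vv.max(),'min',q.min(0).round(1),'max',q.max(0).round(1),'med',np.median(q,0).round(1))
rep('top','top0');rep('side','side0')
E
python3 - <<'E'
import cv2
for n,(a,b,c,d) in {'side0':(180,260,240,340),'top0':(140,230,250,350)}.items():
    i=cv2.imread(f'pics/{n}.png')[a:b,c:d]; cv2.imwrite(f'pics/{n}c.png',cv2.resize(i,None,fx=6,fy=6,interpolation=cv2.INTER_CUBIC))
E
```

```text
[  224    86   152   101 12833] 150.0500712937229 ((667.454833984375, -13.782180786132812), (185.1597442626953, 280.4297180175781), 3.166970729827881)
[[567.0, 121.0], [583.0, -159.0], [768.0, -149.0], [752.0, 131.0]]
[320 192  53  21 851] 148.77171588223052 ((539.6375122070312, -102.80845642089844), (32.51377487182617, 96.3525390625), 3.6009955406188965)
[[520.0, -56.0], [526.0, -152.0], [559.0, -150.0], [553.0, -54.0]]
[289 195  28  13 261] 150.72908671051425 ((540.64697265625, -22.198875427246094), (21.470396041870117, 50.632171630859375), 3.40484619140625)
[[528.0, 2.0], [531.0, -48.0], [553.0, -47.0], [550.0, 4.0]]
[231 197  55  20 940] 148.56995501268756 ((530.4622802734375, 59.27553939819336), (32.578163146972656, 100.25711059570312), 2.7689738273620605)
[[512.0, 109.0], [517.0, 8.0], [549.0, 10.0], [544.0, 110.0]]
top red 356 uv 294 311 167 192 min [539.1 -32.9 188. ] max [594.8  -5.8 244.7] med [566.  -19.4 219.7]
top yellow 93 uv 297 311 209 217 min [501.3 -34.1 189.5] max [519.5 -11.1 221.8] med [511.8 -22.3 206.7]
top black 63 uv 292 306 115 165 min [602.4 -27.8 155.7] max [700.7  -2.3 173.2] med [687.1 -13.5 164.7]
top keeper 164 uv 297 311 201 217 min [501.2 -38.1 145.1] max [540.7 -10.6 222.1] med [516.8 -22.5 195.8]
side red 159 uv 284 311 186 213 min [539.  -35.3 191.9] max [592.   -6.9 243.5] med [560.7 -28.6 223.9]
side yellow 87 uv 264 283 198 233 min [501.3 -36.7 153. ] max [537.3 -11.9 221. ] med [512.6 -30.5 203.5]
side black 37 uv 357 364 221 228 min [685.  -28.4 153.9] max [698.1 -13.1 165. ] med [689.8 -24.4 160.2]
side keeper 97 uv 264 284 198 234 min [501.3 -37.4 145.3] max [540.9 108.1 221. ] med [529.5 -30.  163.9]
```

View pics/side0c.png

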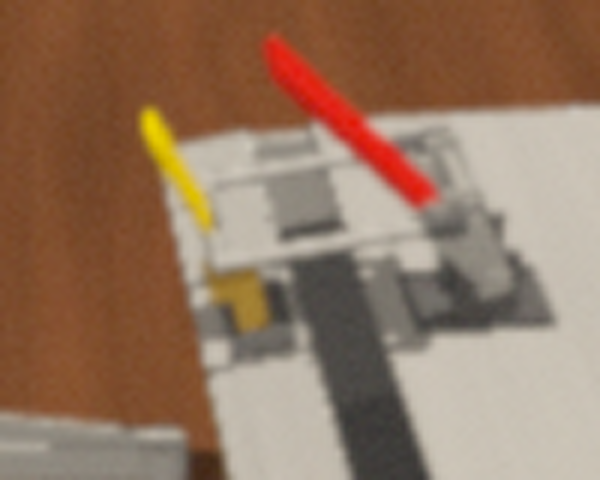

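View pics/top0c.png

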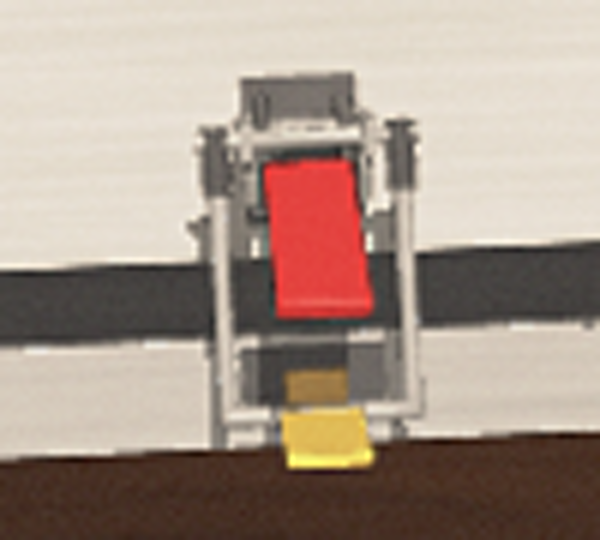

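servo_tool --deltas '[0.01,0.045,0,0,0,-7,0,0.01,0.045,0,0,0,-7,0,0.01,0.045,0,0,0,-7.1,0,0.01,0.045,0,0,0,0,0,0.01,0.045,0,0,0,0,0,0.01,0.045,0,0,0,0,0,0.01,0.045,0,0,0,0,0,0.01,0.045,0,0,0,0,0,0.01,0.045,0,0,0,0,0,0.01,0.045,0,0,0,0,0]' --force 20

```text
t: 1.15
eef_pos: [364.2, -129.9, 400.8]
orientation: [0.717, -0.697, -0.001, 0.001]
ft_force: [1.1, -0.0, -0.0]
gripper_width: 13.6
```

servo_tool --deltas '[0,0.03,0,0,0,1.5,0,0,0.03,0,0.44,-8,0,0,0,0.03,0,0.44,-8,0,0,0,0.01,0,0.44,-8,0,0,0,0,-0.02,0.44,-8,0,0,0,0,-0.02,0.44,-8,0,0]'

```text
t: 1.75
eef_pos: [362.0, -15.5, 378.9]
orientation: [0.704, -0.647, 0.193, -0.221]
ft_force: [-0.2, 1.4, -0.9]
gripper_width: 0.6
```

```bash
cat >> h.py <<'E'
O=np.array([609.5,-17.0,0]);PSI=np.radians(3.15);RH=R.from_euler('z',PSI).as_matrix()
def toH(p): return (np.asarray(p)-O)@RH
def toW(p): return RH@np.asarray(p)+O
def st():
    s=r.get_state(); M=R.from_quat(s['orientation']).as_matrix()
    print('t',s['t'],'q',np.round(s['qpos'],2),'F',np.round(s['ft_force'],1),'w',round(s['gripper_width'],1))
    print('tool x',M[:,0].round(3),'z',M[:,2].round(3),'tcp',np.round(s['eef_pos'],1),'gripH',toH(s['eef_pos']+171.4*M[:,2]).round(1),'tipH',toH(s['eef_pos']+190*M[:,2]).round(1))
    return s,M
E
python3 -c "
from h import *
st(); snap('wrist','w1')"
```

```text
t 1.75 q [ 0.5  -0.09 -0.5   2.42 -0.46  0.23 -1.07] F [-0.2  1.4 -0.9] w 0.6
tool x [ 0.09  -0.996 -0.014] z [ 0.557  0.062 -0.828] tcp [362.  -15.5 378.9] gripH [-151.2   20.5  236.9] tipH [-140.8   21.1  221.5]
```

View pics/w1.png

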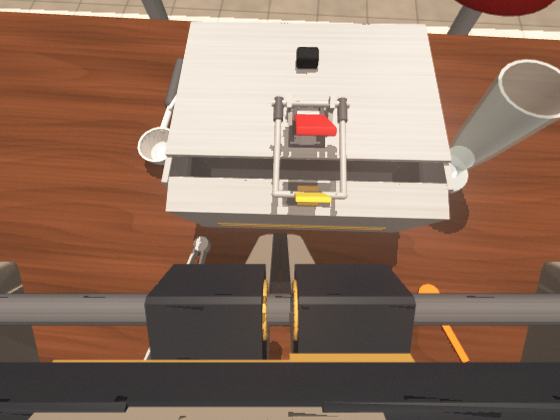

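servo_tool --deltas '[0.008,-0.031,-0.02,0,2,-1.5,0,0.008,-0.031,-0.02,0,2,-1.5,0,0.008,-0.031,-0.035,0,0,0,0,0.008,-0.031,-0.035,0,0,0,0]'

```text
t: 2.2
eef_pos: [385.9, -100.7, 316.2]
orientation: [0.693, -0.671, 0.169, -0.201]
ft_force: [0.1, 0.3, -0.4]
gripper_width: 0.6
```

```bash
python3 -c "
from h import *
st()"
```

```text
t 2.2 q [ 0.5   0.13 -0.28  2.4  -0.87  0.17 -0.48] F [ 0.1  0.3 -0.4] w 0.6
tool x [ 0.042 -0.998 -0.036] z [ 0.505  0.052 -0.862] tcp [ 385.9 -100.7  316.2] gripH [-140.9  -67.2  168.5] tipH [-131.5  -66.7  152.5]
```

servo_tool --deltas '[0.01,-0.02,-0.012,0,3,0,0,0.01,-0.02,-0.012,0,3,0,0,0.01,-0.005,-0.012,0,2,0,0,0.0,0,-0.012,0,0,0,0,0,0,0,0,0,0,0]'

```text
t: 2.7
eef_pos: [417.8, -151.9, 265.1]
orientation: [0.7, -0.688, 0.117, -0.149]
ft_force: [-0.4, -0.0, -0.1]
gripper_width: 0.5
```

```bash
python3 -c "
from h import *
st()"
```

```text
t 2.7 q [ 0.41  0.31 -0.09  2.3  -0.62  0.23 -0.64] F [-0.4 -0.  -0.1] w 0.5
tool x [ 0.025 -0.999 -0.041] z [ 0.369  0.047 -0.928] tcp [ 417.8 -151.9  265.1] gripH [-135.2 -119.6  106. ] tipH [-128.3 -119.1   88.7]
```

servo_tool --deltas '[0.008,0.0,0.02,0,0,0,0,0.015,0.001,0,0,0,0,0,0.008,0,0,0,0,0,0,0.006,0,0,0,0,0,0,0.006,0,0,0,0,0,0]'

```text
t: 3.2
eef_pos: [458.4, -152.4, 285.8]
orientation: [0.699, -0.691, 0.113, -0.146]
ft_force: [-10.4, -1.1, 6.6]
gripper_width: 0.2
```

```bash
python3 -c "
from h import *
st()"
```

```text
t 3.2 q [ 0.27  0.32  0.03  2.21 -0.53  0.32 -0.79] F [-10.4  -1.1   6.6] w 0.2
tool x [ 0.02  -0.999 -0.044] z [ 0.359  0.048 -0.932] tcp [ 458.4 -152.4  285.8] gripH [ -96.5 -122.1  126. ] tipH [ -89.7 -121.6  108.7]
```

servo_tool --deltas '[0.005,0,0,0,0,0,0,0.005,0,0,0,0,0,0,0.005,0,0,0,0,0,0,0.005,0,0,0,0,0,0]'

```text
t: 3.6
eef_pos: [470.2, -153.1, 282.8]
orientation: [0.699, -0.693, 0.102, -0.141]
ft_force: [-8.8, -0.5, 6.6]
gripper_width: 0.3
```

```bash
python3 -c "
from h import *
st()"
```

```text
t 3.6 q [ 0.25  0.34  0.05  2.18 -0.51  0.35 -0.82] F [-8.8 -0.5  6.6] w 0.3
tool x [ 0.018 -0.999 -0.052] z [ 0.338  0.055 -0.939] tcp [ 470.2 -153.1  282.8] gripH [ -88.2 -122.1  121.8] tipH [ -81.8 -121.5  104.3]
```

servo_tool --deltas '[0.006,0,0,0,0,0,0,0.006,0,0,0,0,0,0,0.008,0,0,0,0,0,0,0.01,0,0,0,0,0,0]'

```text
t: 4.0
eef_pos: [484.0, -155.2, 278.4]
orientation: [0.7, -0.697, 0.083, -0.131]
ft_force: [-38.9, -2.9, 29.2]
gripper_width: 0.5
```

```bash
python3 -c "
from h import *
st(); snap('top','t2'); snap('side','s2')
for n in ('t2',):
    i=cv2.imread(f'pics/{n}.png')[80:240,210:390]; cv2.imwrite(f'pics/{n}c.png',cv2.resize(i,None,fx=3.5,fy=3.5))
"
```

```text
t 4.0 q [ 0.22  0.37  0.08  2.14 -0.48  0.4  -0.86] F [-38.9  -2.9  29.2] w 0.5
tool x [ 0.014 -0.998 -0.067] z [ 0.298  0.068 -0.952] tcp [ 484.  -155.2  278.4] gripH [ -81.2 -122.3  115.3] tipH [ -75.6 -121.3   97.6]
```

View pics/t2c.png

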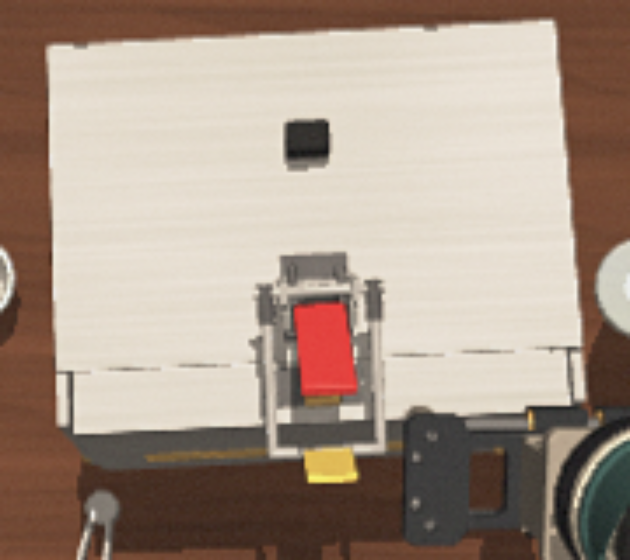

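Bin is shut: the deck gap is a thin line and the front flange is flush at row ~370 of the crop. I'll back off and rise.

servo_tool --deltas '[-0.025,0,0,0,0,0,0,-0.035,0,0.01,0,0,0,0,-0.02,0,0.045,0,0,0,0,0,0.01,0.045,0,0,0,0.6,-0.01,0.04,0.04,0,0,0,1,0,0.04,0.02,0,0,0,1,0,0.03,0,0,0,0,1,0,0,0,0,0,0,1]'

```text
t: 4.9
eef_pos: [385.3, -39.2, 438.3]
orientation: [-0.695, 0.703, -0.081, 0.128]
ft_force: [-1.3, -1.3, -0.6]
gripper_width: 38.2
```

```bash
cat >> h.py <<'E'
def want(tilt,grip):
    s,M=st(); t=np.radians(tilt)
    z=RH@np.array([np.sin(t),0,-np.cos(t)]); x=RH@np.array([0,-1,0.]); D=np.stack([x,np.cross(z,x),z],1)
    rv=np.degrees(R.from_matrix(D@M.T).as_rotvec()); tcp=toW(grip)-171.4*z
    print('need d(mm)',(tcp-s['eef_pos']).round(1),'rot',rv.round(2))
E
python3 -c "
from h import *
want(28,(-130,0,235)); snap('wrist','w3'); snap('side','s3')"
```

```text
t 4.9 q [ 0.03 -0.1   0.01  2.24 -0.12  0.72 -1.46] F [-1.3 -1.3 -0.6] w 38.2
tool x [-0.001 -0.998 -0.067] z [ 0.292  0.064 -0.954] tcp [385.3 -39.2 438.3] gripH [-174.5   -1.6  274.8] tipH [-169.    -0.7  257. ]
need d(mm) [ 14.1  10.6 -52. ] rot [ -3.55 -11.11   2.82]
```

View pics/w3.png

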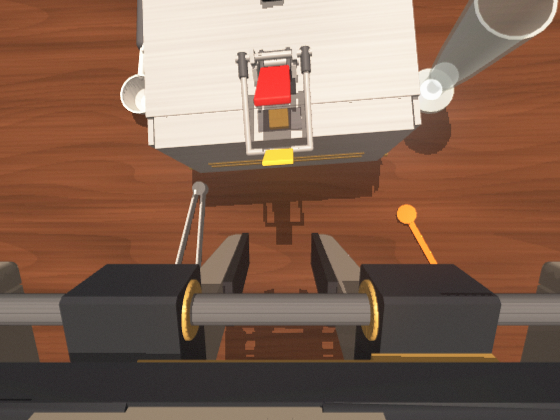

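The wrist view shows the tab at (278,157), the crossbar at row ~150, the keeper at (279,118) and the handle at (273,88).

```bash
cat > m.py <<'E'
from h import *
def meas(n,f):
    im,P=cloud(n,f); Q=toH(P); hsv=cv2.cvtColor(im,cv2.COLOR_RGB2HSV); H,S,V=[hsv[...,i].astype(int) for i in range(3)]
    x,y,z=Q[...,0],Q[...,1],Q[...,2]
    near=(x>-140)&(x<130)&(abs(y)<70)&(z>145)
    for name,m in (('red',((H<6)|(H>174))&(S>180)&(V>110)&near),('yellow',(H>22)&(H<34)&(S>170)&(V>170)&near),('brass',(H>12)&(H<22)&(S>120)&near&(z<180)),('pad',(V<50)&near&(x>60))):
        q=Q[m]
        if len(q)>5: print(n,name,len(q),'p3',np.percentile(q,3,0).round(1),'p97',np.percentile(q,97,0).round(1),'mean',q.mean(0).round(1))
    m=near&(x<-60)&(z>175)&(S<60)&(abs(y)<40)
    q=Q[m]
    if len(q): print(' wire x<-60',len(q),np.percentile(q,3,0).round(1),np.percentile(q,97,0).round(1))
E
python3 -c "
from m import *
meas('wrist','w3');meas('side','s3');meas('top','t2')"
```

```text
wrist red 1212 p3 [-69.6 -12.2 192.4] p97 [-16.2  11.3 244.2] mean [-48.   -0.5 224.6]
wrist yellow 380 p3 [-107.9  -11.3  192. ] p97 [-89.3  10.7 221.8] mean [-99.3  -0.4 210. ]
wrist brass 372 p3 [-61.5  -8.6 165.8] p97 [-45.    8.4 171.9] mean [-5.350e+01 -1.000e-01  1.701e+02]
wrist pad 10 p3 [ 76.1  -0.3 153.5] p97 [ 77.1   9.  155.5] mean [ 76.6   4.6 154.6]
 wire x<-60 661 [-90.9 -29.  186.5] [-61.4  28.9 192.2]
side red 162 p3 [-69.8 -15.3 195.8] p97 [-21.7   8.9 242.7] mean [-48.2  -6.5 222.2]
side yellow 70 p3 [-108.3  -14.2  190.3] p97 [-90.7  10.1 220.6] mean [-100.    -6.4  207.7]
side brass 74 p3 [-61.4 -11.4 151.8] p97 [-45.5   3.7 170.6] mean [-52.3  -8.1 163. ]
side pad 39 p3 [ 75.3 -14.9 154.8] p97 [ 87.8  -5.6 165.4] mean [ 80.4 -11.2 160.1]
 wire x<-60 96 [-91.  -31.4 184.6] [-60.9  26.7 191. ]
top red 360 p3 [-69.7 -11.8 191.4] p97 [-16.1  11.9 242.8] mean [-4.320e+01  1.000e-01  2.188e+02]
top brass 23 p3 [-61.6  -7.6 167.6] p97 [-57.4   7.4 171.9] mean [-59.4   0.8 169.9]
top pad 60 p3 [ 75.7 -10.6 157.6] p97 [ 91.2  10.4 167.4] mean [ 80.9  -0.4 163.7]
 wire x<-60 315 [-136.3  -39.5  186.2] [-63.1  28.9 235.5]
```

servo_tool --deltas '[0,0.005,0,-1.8,-5.6,1.4,1,0.005,0.005,-0.02,-1.8,-5.6,1.4,1,0.01,0,-0.02,0,0,0,1,0,0,0,0,0,0,1]'

```text
t: 5.4
eef_pos: [400.7, -37.3, 395.7]
orientation: [0.7, -0.671, 0.171, -0.175]
ft_force: [-0.2, -0.4, -0.0]
gripper_width: 78.3
```

```bash
python3 -c "
from h import *
want(28,(-103,0,211))"
```

```text
t 5.4 q [ 0.03 -0.05 -0.01  2.32 -0.07  0.37 -1.45] F [-0.2 -0.4 -0. ] w 78.3
tool x [ 0.041 -0.999  0.004] z [ 0.474  0.016 -0.88 ] tcp [400.7 -37.3 395.7] gripH [-128.3  -10.5  244.8] tipH [-119.5  -10.7  228.4]
need d(mm) [ 25.6  10.3 -33.3] rot [0.21 0.34 0.78]
```

servo_tool --deltas '[0.003,0.01,-0.005,0.2,0,0.8,1,0.01,0,-0.013,0,0,0,1,0.01,0,-0.013,0,0,0,1,0,0,0,0,0,0,1]'

```text
t: 5.8
eef_pos: [424.8, -28.6, 364.4]
orientation: [0.703, -0.668, 0.168, -0.177]
ft_force: [-0.5, -0.1, 0.4]
gripper_width: 91.7
```

```bash
python3 -c "
from h import *
want(28,(-103,0,211))"
```

```text
t 5.8 q [ 0.01  0.06 -0.02  2.31 -0.08  0.28 -1.46] F [-0.5 -0.1  0.4] w 91.7
tool x [ 0.051 -0.999 -0.   ] z [ 0.473  0.024 -0.881] tcp [424.8 -28.6 364.4] gripH [-103.9   -1.7  213.4] tipH [-95.1  -1.7 197. ]
need d(mm) [ 1.5  1.5 -2. ] rot [-0.02  0.25  0.21]
```

Good alignment. Close with a moderate grip.

servo_tool --deltas '[0.001,0.001,-0.001,0,0,0,0.3,0,0,0,0,0,0,0.15,0,0,0,0,0,0,0.1,0,0,0,0,0,0,0.1,0,0,0,0,0,0,0.1,0,0,0,0,0,0,0.1]' --force 20

```text
t: 6.4
eef_pos: [425.4, -27.6, 365.9]
orientation: [0.703, -0.668, 0.169, -0.178]
ft_force: [-0.4, 0.4, 0.4]
gripper_width: 45.7
```

```bash
python3 -c "
from m import *
st(); snap('wrist','w4'); snap('side','s4'); meas('side','s4'); meas('wrist','w4')
i=cv2.imread('pics/s4.png')[140:280,200:380]; cv2.imwrite('pics/s4c.png',cv2.resize(i,None,fx=4,fy=4))"
```

```text
t 6.4 q [ 0.01  0.05 -0.02  2.31 -0.07  0.28 -1.46] F [-0.4  0.4  0.4] w 45.7
tool x [ 0.051 -0.999 -0.   ] z [ 0.475  0.024 -0.879] tcp [425.4 -27.6 365.9] gripH [-102.8   -0.8  215.2] tipH [-94.   -0.8 198.8]
side red 160 p3 [-69.7 -15.  195.8] p97 [-21.9   8.7 242.6] mean [-47.8  -6.5 221.9]
side brass 73 p3 [-61.1 -12.2 153. ] p97 [-45.6   3.3 170.5] mean [-52.2  -8.1 163.1]
side pad 37 p3 [ 76.  -14.2 154.9] p97 [ 88.   -3.3 164.4] mean [ 81.2 -10.7 159.2]
 wire x<-60 488 [-138.6  -39.6  185.8] [-65.   33.6 325.8]
wrist red 2030 p3 [-69.7 -11.8 194.3] p97 [-17.9  11.3 243.6] mean [-48.7  -0.3 225.3]
wrist yellow 986 p3 [-107.9  -10.9  191.4] p97 [-88.7  10.6 221.3] mean [-98.6  -0.  208.8]
wrist brass 480 p3 [-61.5  -8.3 166.1] p97 [-47.7   8.3 171.8] mean [-5.510e+01 -1.000e-01  1.701e+02]
wrist pad 284 p3 [ 75.7 -11.  154.9] p97 [ 86.7  10.1 166.8] mean [ 77.2  -0.7 161.3]
 wire x<-60 35078 [-134.9  -38.1  243.5] [-107.1   38.3  323.4]
```

View pics/s4c.png

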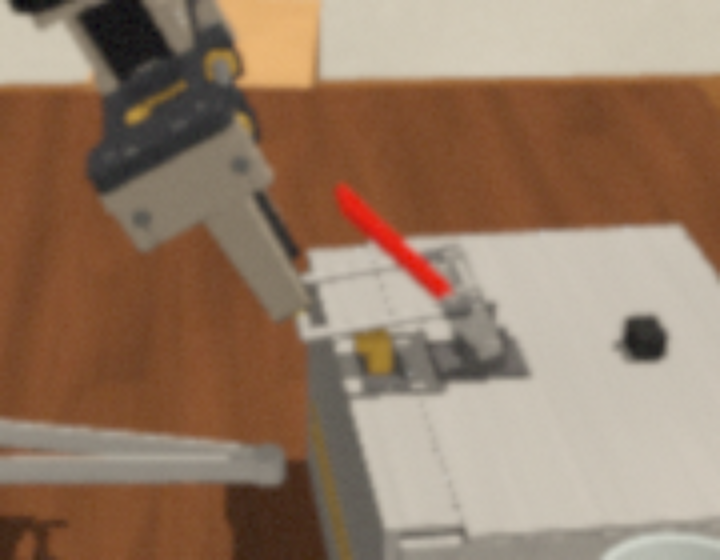

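View pics/w4.png

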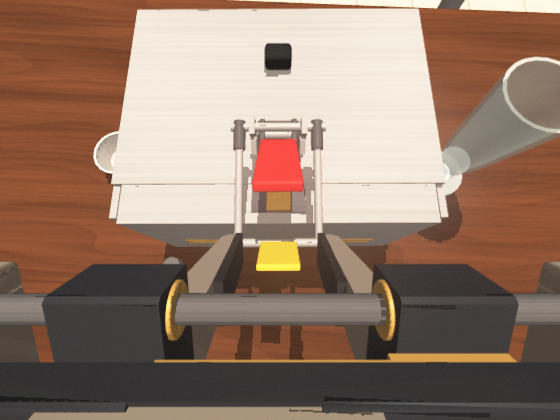

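The tab sits centred between the fingers, which are still closing.

servo_tool --deltas '[0,0,-0.004,0,0,0,0.1,0,0,0,0,0,0,0.1,0,0,0,0,0,0,0,0,0,0,0,0,0,0]'

```text
t: 6.9
eef_pos: [425.3, -27.1, 361.2]
orientation: [0.703, -0.668, 0.169, -0.178]
ft_force: [0.0, 0.3, -0.5]
gripper_width: 23.7
```

```bash
python3 -c "
from h import *
st()"
```

```text
t 6.9 q [ 0.01  0.06 -0.02  2.32 -0.07  0.27 -1.46] F [ 0.   0.3 -0.5] w 23.7
tool x [ 0.051 -0.999 -0.001] z [ 0.474  0.025 -0.88 ] tcp [425.3 -27.1 361.2] gripH [-1.030e+02 -1.000e-01  2.104e+02] tipH [-9.420e+01 -1.000e-01  1.941e+02]
```

servo_tool --deltas '[0,0,-0.008,0,-1,0,0,0,0,-0.008,0,-1,0,0,0.001,0,-0.008,0,-1,0,0,0.002,0,-0.007,0,0,0,0]' --force 16

```text
t: 7.3
eef_pos: [425.0, -27.6, 332.5]
orientation: [0.701, -0.664, 0.179, -0.189]
ft_force: [-3.2, 1.8, 1.3]
gripper_width: 23.7
```

```bash
python3 -c "
from m import *
st(); snap('side','s5'); snap('wrist','w5'); meas('wrist','w5')
i=cv2.imread('pics/s5.png')[160:260,220:360]; cv2.imwrite('pics/s5c.png',cv2.resize(i,None,fx=5,fy=5,interpolation=cv2.INTER_CUBIC))"
```

```text
t 7.3 q [-0.06  0.11  0.06  2.36 -0.21  0.15 -1.32] F [-3.2  1.8  1.3] w 23.7
tool x [ 0.054 -0.999 -0.   ] z [ 0.501  0.027 -0.865] tcp [425.  -27.6 332.5] gripH [-98.7  -0.5 184.2] tipH [-89.4  -0.5 168.1]
wrist red 2157 p3 [-66.9 -11.7 195.8] p97 [-17.6  11.4 246.9] mean [-50.9  -0.  232. ]
wrist yellow 1196 p3 [-108.7  -10.9  175.3] p97 [-90.   10.4 192. ] mean [-99.4  -0.2 184.7]
wrist brass 1199 p3 [-89.5 -11.6 167.3] p97 [-45.2   9.9 175.4] mean [-6.570e+01 -1.000e-01  1.709e+02]
wrist pad 424 p3 [ 75.8 -10.9 154.2] p97 [ 86.5  10.6 166.7] mean [ 7.74e+01 -1.00e-01  1.61e+02]
 wire x<-60 38205 [-133.7  -38.   267.3] [-110.6   38.   291. ]
```

View pics/s5c.png

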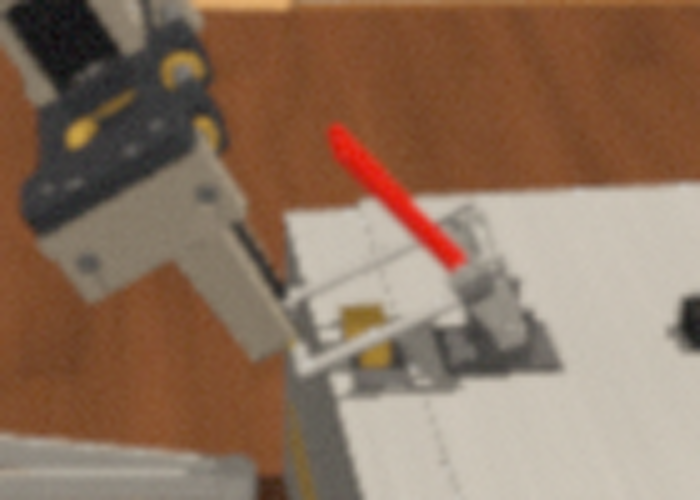

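View pics/w5.png

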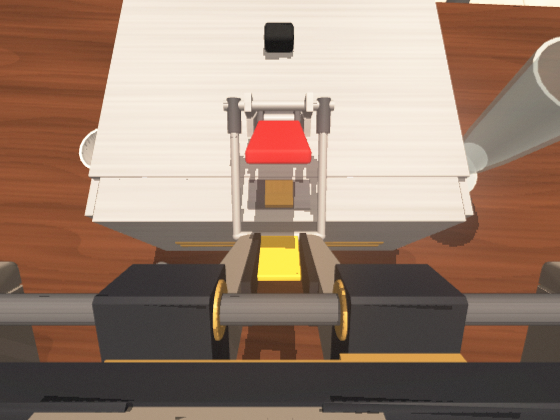

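Crossbar is in front of the nose at about (-80, z 164); J6 is near its limit, so I reduce the tilt while finishing the descent.

servo_tool --deltas '[0.006,0,0.0,0,2.2,0,0,0.006,0,0.0,0,2.2,0,0,0.001,0,-0.003,0,0,0,0]' --force 16

```text
t: 7.7
eef_pos: [439.1, -27.0, 330.7]
orientation: [0.707, -0.671, 0.152, -0.163]
ft_force: [-3.8, 0.3, 1.9]
gripper_width: 23.5
```

```bash
python3 -c "
from m import *
st(); snap('wrist','w6'); meas('wrist','w6')"
```

```text
t 7.7 q [-0.1   0.15  0.1   2.31 -0.17  0.24 -1.37] F [-3.8  0.3  1.9] w 23.5
tool x [ 0.054 -0.999 -0.004] z [ 0.434  0.027 -0.901] tcp [439.1 -27.  330.7] gripH [-9.620e+01 -1.000e-01  1.763e+02] tipH [-88.1  -0.  159.6]
wrist red 3171 p3 [-66.  -11.7 195.5] p97 [-17.1  11.4 247.5] mean [-4.920e+01 -1.000e-01  2.314e+02]
wrist yellow 717 p3 [-107.4  -10.7  170.5] p97 [-90.3  11.  183.9] mean [-99.6   0.5 178.6]
wrist brass 1648 p3 [-90.4 -11.9 161. ] p97 [-45.4  11.2 173.1] mean [-6.860e+01  1.000e-01  1.687e+02]
wrist pad 533 p3 [ 75.6 -11.3 153.8] p97 [ 82.6  10.5 166.5] mean [ 77.3  -0.5 160.9]
 wire x<-60 38186 [-123.2  -38.   260.6] [-102.    38.   285.9]
```

servo_tool --deltas '[0.005,0,0,0,0,0,0,0.005,0,0,0,0,0,0,0.005,0,0,0,0,0,0]' --force 20

```text
t: 8.05
eef_pos: [448.5, -26.9, 326.3]
orientation: [0.709, -0.672, 0.147, -0.159]
ft_force: [-7.0, 0.7, 1.6]
gripper_width: 23.6
```

```bash
python3 -c "
from m import *
st(); snap('wrist','w7'); meas('wrist','w7'); snap('side','s7')
i=cv2.imread('pics/s7.png')[160:260,220:360]; cv2.imwrite('pics/s7c.png',cv2.resize(i,None,fx=5,fy=5,interpolation=cv2.INTER_CUBIC))"
```

```text
t 8.05 q [-0.1   0.17  0.1   2.29 -0.17  0.25 -1.36] F [-7.   0.7  1.6] w 23.6
tool x [ 0.054 -0.998 -0.006] z [ 0.421  0.028 -0.907] tcp [448.5 -26.9 326.3] gripH [-89.   -0.2 170.9] tipH [-8.110e+01 -1.000e-01  1.541e+02]
wrist red 2322 p3 [-55.4 -11.5 206.3] p97 [-18.9  11.4 256.2] mean [-4.740e+01 -1.000e-01  2.473e+02]
wrist yellow 145 p3 [-101.8  -11.6  162.4] p97 [-80.2  11.3 177.5] mean [-93.2  -0.5 171.6]
wrist brass 1781 p3 [-101.7  -12.1  156.9] p97 [-45.8  11.4 176.4] mean [-67.4   0.4 167.2]
wrist pad 550 p3 [ 75.6 -11.2 154.2] p97 [ 80.   10.2 166.4] mean [ 77.1  -0.6 161. ]
 wire x<-60 38144 [-114.5  -37.9  255.3] [-93.6  38.  280.9]
```

View pics/s7c.png

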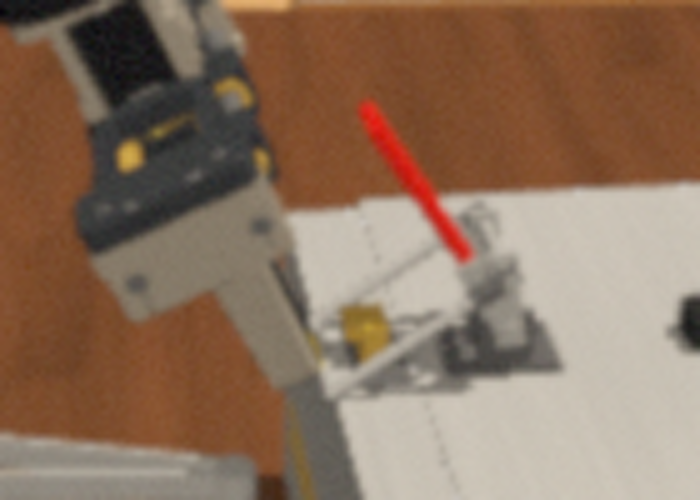

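View pics/w7.png

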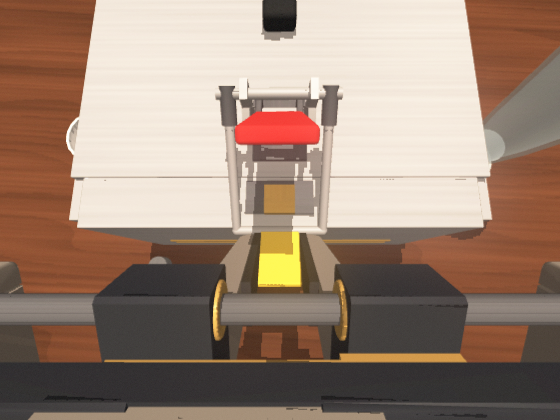

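servo_tool --deltas '[0.006,0,0.0015,0,0,0,0,0.006,0,0.0015,0,0,0,0,0.005,0,0.0015,0,0,0,0]' --force 20

```text
t: 8.45
eef_pos: [455.9, -27.2, 326.2]
orientation: [0.71, -0.674, 0.136, -0.15]
ft_force: [-18.2, 0.1, 13.9]
gripper_width: 23.4
```

```bash
python3 -c "
from m import *
st(); snap('wrist','w8'); meas('wrist','w8'); snap('side','s8')
i=cv2.imread('pics/s8.png')[160:260,220:360]; cv2.imwrite('pics/s8c.png',cv2.resize(i,None,fx=5,fy=5,interpolation=cv2.INTER_CUBIC))"
```

```text
t 8.45 q [-0.1   0.19  0.1   2.26 -0.17  0.29 -1.37] F [-18.2   0.1  13.9] w 23.4
tool x [ 0.055 -0.998 -0.01 ] z [ 0.395  0.031 -0.918] tcp [455.9 -27.2 326.2] gripH [-86.   -0.3 168.8] tipH [-7.860e+01 -1.000e-01  1.517e+02]
wrist red 3085 p3 [-55.1 -11.7 201.7] p97 [-15.8  11.3 256.2] mean [-4.490e+01 -1.000e-01  2.445e+02]
wrist yellow 189 p3 [-102.2  -11.6  164.5] p97 [-83.1  11.3 176.8] mean [-95.1   0.5 172.1]
wrist brass 1901 p3 [-96.4 -12.2 156.2] p97 [-45.3  11.3 176.6] mean [-66.9   0.3 166.7]
wrist pad 610 p3 [ 75.6 -11.2 153.9] p97 [ 79.9  10.5 166.5] mean [ 77.1  -0.4 161. ]
 wire x<-60 37962 [-108.5  -38.   253.4] [-88.2  38.  279.4]
```

View pics/s8c.png

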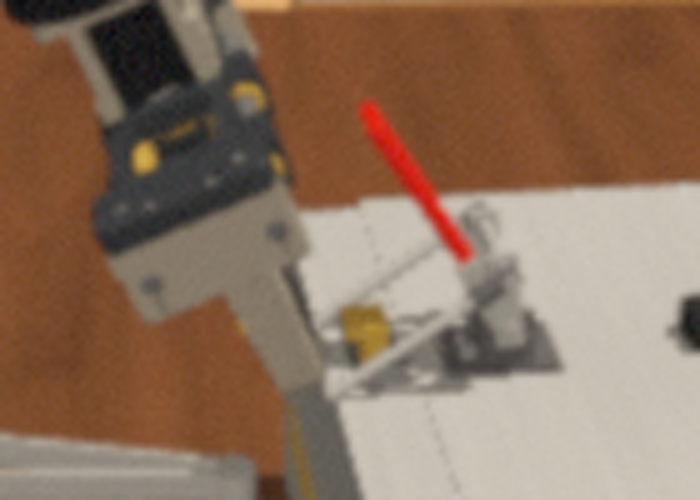

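View pics/w8.png

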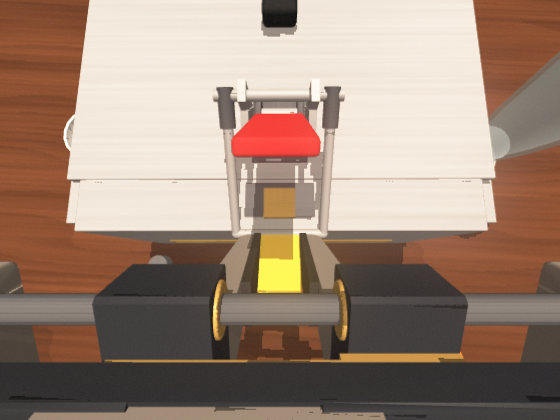

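```bash
python3 - <<'E'
from h import *
im,P=cloud('wrist','w8'); Q=toH(P)
for u in (240,243,246,312,316,320):
    for v in range(222,240,2): print(u,v,Q[v,u].round(1),im[v,u])
i=cv2.imread('pics/w8.png')[170:300,215:345]; cv2.imwrite('pics/w8c.png',cv2.resize(i,None,fx=4.5,fy=4.5,interpolation=cv2.INTER_CUBIC))
E
```

```text
240 222 [-61.8  24.8 150.9] [235 223 206]
240 224 [-63.1  24.8 150.8] [235 223 206]
240 226 [-64.2  24.9 149.9] [208 191 173]
240 228 [-65.5  24.9 149.9] [178 162 147]
240 230 [-67.2  24.3 153.7] [228 215 194]
240 232 [-68.4  24.3 153.8] [249 240 228]
240 234 [-69.7  24.1 154.5] [234 222 205]
240 236 [-70.9  24.2 153.9] [179 159 139]
240 238 [-72.8  22.9 162.8] [167 144 122]
243 222 [-61.9  22.9 151.3] [244 234 220]
243 224 [-63.2  22.8 151.5] [242 232 218]
243 226 [-64.3  23.  150. ] [243 232 218]
243 228 [-65.6  22.9 150.3] [239 227 213]
243 230 [-67.3  22.3 154.7] [232 219 199]
243 232 [-68.6  22.1 156. ] [249 241 229]
243 234 [-69.7  22.3 154.1] [231 218 201]
243 236 [-71.4  21.6 159.7] [166 144 121]
243 238 [-72.9  20.9 164.4] [167 143 121]
246 222 [-61.6  21.2 149.2] [244 234 220]
246 224 [-63.   21.1 149.8] [242 232 218]
246 226 [-64.4  21.  151. ] [243 232 219]
246 228 [-65.6  21.  150.9] [239 227 213]
246 230 [-67.3  20.4 155.5] [228 213 193]
246 232 [-68.6  20.3 155.5] [250 242 230]
246 234 [-69.6  20.6 153.5] [226 211 192]
246 236 [-71.3  19.9 158.9] [166 142 120]
246 238 
[... 467 characters left out ...]
2 -23.2 151.2] [243 231 218]
316 226 [-64.4 -23.3 150. ] [244 233 219]
316 228 [-65.6 -23.3 149.5] [240 228 212]
316 230 [-67.3 -22.8 154.1] [235 222 204]
316 232 [-68.6 -22.6 155.1] [252 246 235]
316 234 [-69.9 -22.6 155.5] [231 218 199]
316 236 [-71.5 -22.  160.4] [171 147 123]
316 238 [-72.9 -21.6 163.7] [169 146 120]
320 222 [-62.8 -24.8 158.2] [159 143 128]
320 224 [-64.  -24.9 157.6] [162 145 131]
320 226 [-65.2 -24.9 157.4] [166 147 135]
320 228 [-66.4 -24.9 157.1] [169 152 136]
320 230 [-67.4 -25.1 154.9] [184 167 150]
320 232 [-68.6 -25.2 154.4] [247 237 225]
320 234 [-69.9 -25.  155.5] [233 221 202]
320 236 [-71.1 -25.  155.4] [193 175 155]
320 238 [-72.8 -24.1 162.3] [169 145 122]
```

View pics/w8c.png

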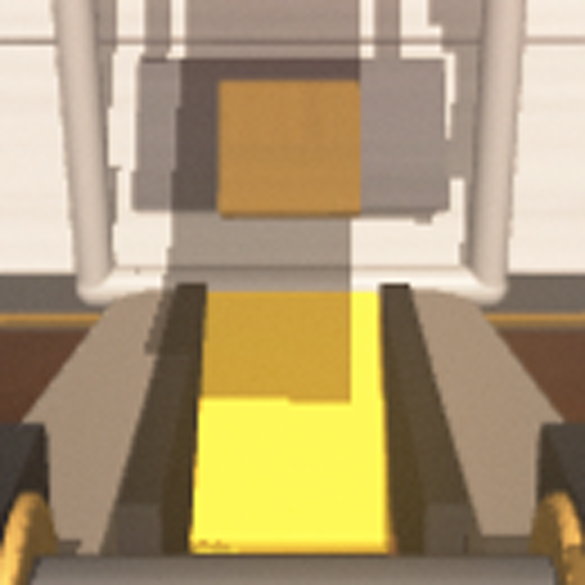

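The crossbar is about 4 mm too low (centre z ≈152.5) and presses against the bin's front edge. I'll back off slightly and raise it.

servo_tool --deltas '[-0.005,0,0.003,0,0,0,0,0,0,0.004,0,0,0,0]' --force 25

```text
t: 8.75
eef_pos: [450.5, -27.4, 333.0]
orientation: [0.71, -0.674, 0.136, -0.151]
ft_force: [0.8, 1.7, -5.1]
gripper_width: 23.6
```

```bash
cat >> m.py <<'E'
def bar(f):
    im,P=cloud('wrist',f); Q=toH(P); V=im.astype(int)
    x,y,z=Q[...,0],Q[...,1],Q[...,2]
    S=cv2.cvtColor(im,cv2.COLOR_RGB2HSV)[...,1]
    m=(abs(abs(y)-22)<3)&(x<-45)&(x>-100)&(z>152.5)&(S<50)&(V[...,0]>215)
    q=Q[m]; print('bar pts',len(q),np.median(q,0).round(1) if len(q) else '', np.percentile(q,[5,95],axis=0).round(1) if len(q) else '')
E
python3 -c "
from m import *
bar('w8')
st(); snap('wrist','w9'); meas('wrist','w9'); bar('w9')
i=cv2.imread('pics/w9.png')[150:300,195:365]; cv2.imwrite('pics/w9c.png',cv2.resize(i,None,fx=4,fy=4,interpolation=cv2.INTER_CUBIC))"
```

```text
bar pts 108 [-68.5   0.  155. ] [[-70.  -24.2 153.8]
 [-66.6  24.3 156.2]]
t 8.75 q [-0.1   0.16  0.11  2.27 -0.16  0.3  -1.38] F [ 0.8  1.7 -5.1] w 23.6
tool x [ 0.054 -0.998 -0.01 ] z [ 0.397  0.03  -0.917] tcp [450.5 -27.4 333. ] gripH [-91.1  -0.2 175.7] tipH [-83.7  -0.  158.7]
wrist red 3390 p3 [-61.3 -11.6 197. ] p97 [-16.   11.4 251.5] mean [-4.590e+01 -1.000e-01  2.352e+02]
wrist yellow 563 p3 [-105.7  -11.2  166. ] p97 [-81.9  11.  184.3] mean [-96.9  -0.2 178.3]
wrist brass 1602 p3 [-89.  -11.9 161.1] p97 [-45.1  11.1 173.6] mean [-66.8   0.3 168.5]
wrist pad 545 p3 [ 75.6 -11.2 154. ] p97 [ 79.9  10.2 166.5] mean [ 77.1  -0.5 161. ]
 wire x<-60 38074 [-113.8  -38.   260.2] [-93.5  38.  286.3]
bar pts 80 [-74.1  19.3 160.2] [[-75.4 -24.1 159.2]
 [-72.8  24.5 161.5]]
```

View pics/w9c.png

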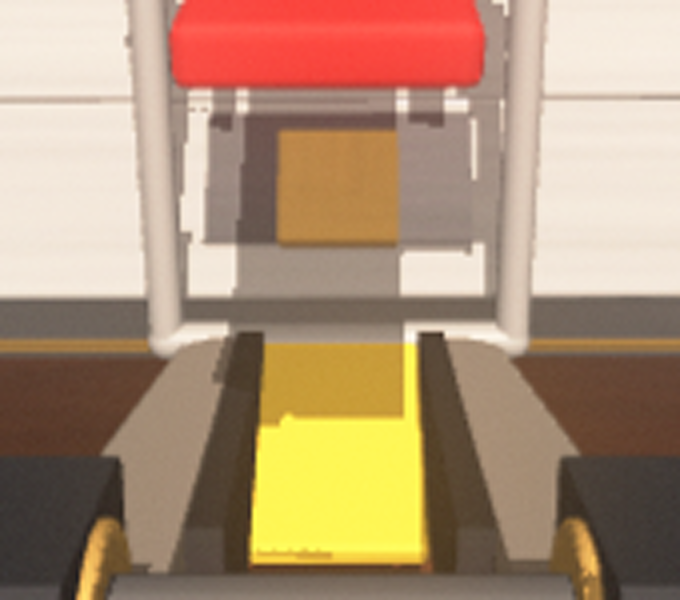

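servo_tool --deltas '[0.005,0,0.0015,0,-0.3,0,0,0.005,0,0.0015,0,-0.3,0,0]' --force 25

```text
t: 9.0
eef_pos: [456.3, -27.4, 333.1]
orientation: [0.711, -0.674, 0.134, -0.149]
ft_force: [-7.7, 1.4, -2.2]
gripper_width: 23.3
```

```bash
python3 -c "
from m import *
st(); snap('wrist','w10'); bar('w10')"
```

```text
t 9.0 q [-0.1   0.17  0.11  2.26 -0.16  0.31 -1.37] F [-7.7  1.4 -2.2] w 23.3
tool x [ 0.055 -0.998 -0.011] z [ 0.392  0.031 -0.919] tcp [456.3 -27.4 333.1] gripH [-86.2  -0.3 175.5] tipH [-7.890e+01 -1.000e-01  1.584e+02]
bar pts 89 [-68.8  19.8 160.1] [[-70.5 -24.2 158.4]
 [-67.2  24.6 161.5]]
```

servo_tool --deltas '[0.005,0,0.0013,0,-0.3,0,0,0.005,0,0.0013,0,-0.3,0,0]' --force 25

```text
t: 9.25
eef_pos: [463.2, -27.2, 332.8]
orientation: [0.711, -0.674, 0.133, -0.149]
ft_force: [-7.8, 1.5, 0.3]
gripper_width: 23.7
```

```bash
python3 -c "
from m import *
st(); snap('wrist','w11'); bar('w11')"
```

```text
t 9.25 q [-0.1   0.19  0.11  2.24 -0.17  0.32 -1.37] F [-7.8  1.5  0.3] w 23.7
tool x [ 0.055 -0.998 -0.012] z [ 0.39   0.032 -0.92 ] tcp [463.2 -27.2 332.8] gripH [-79.7  -0.3 175. ] tipH [-7.240e+01 -1.000e-01  1.579e+02]
bar pts 89 [-62.8 -19.1 159.8] [[-64.1 -24.2 158.6]
 [-61.   24.6 161.1]]
```

servo_tool --deltas '[0.005,0,0.001,0,-0.3,0,0,0.004,0,0.001,0,-0.3,0,0]' --force 25

```text
t: 9.5
eef_pos: [469.1, -27.1, 331.8]
orientation: [0.711, -0.674, 0.132, -0.148]
ft_force: [-7.3, 0.4, -1.1]
gripper_width: 23.7
```

```bash
python3 -c "
from m import *
st(); snap('wrist','w12'); bar('w12'); meas('wrist','w12'); snap('side','s12')
i=cv2.imread('pics/w12.png')[150:300,195:365]; cv2.imwrite('pics/w12c.png',cv2.resize(i,None,fx=4,fy=4,interpolation=cv2.INTER_CUBIC))
i=cv2.imread('pics/s12.png')[160:260,220:360]; cv2.imwrite('pics/s12c.png',cv2.resize(i,None,fx=5,fy=5,interpolation=cv2.INTER_CUBIC))"
```

```text
t 9.5 q [-0.1   0.2   0.11  2.23 -0.17  0.32 -1.37] F [-7.3  0.4 -1.1] w 23.7
tool x [ 0.056 -0.998 -0.012] z [ 0.387  0.033 -0.922] tcp [469.1 -27.1 331.8] gripH [-74.2  -0.3 173.8] tipH [-6.700e+01 -1.000e-01  1.567e+02]
bar pts 80 [-57.4   0.2 158.6] [[-58.6 -24.1 157.5]
 [-56.1  24.5 159.5]]
wrist red 8358 p3 [ -7.5 -11.8 212.4] p97 [ -3.9  11.5 270.8] mean [ -6.    0.  251.1]
wrist yellow 843 p3 [-88.6 -11.3 163.1] p97 [-63.2  10.9 182.7] mean [-80.7   0.2 177. ]
wrist brass 314 p3 [-89.8 -12.2 151.8] p97 [-41.2  11.5 179.6] mean [-65.2  -0.5 167. ]
 wire x<-60 37746 [-95.7 -38.  258.6] [-75.7  38.  284.7]
```

View pics/w12c.png

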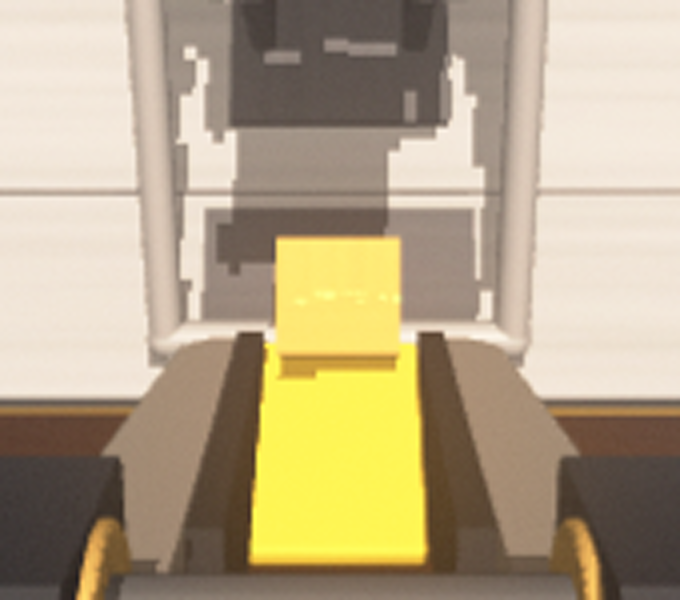

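View pics/s12c.png

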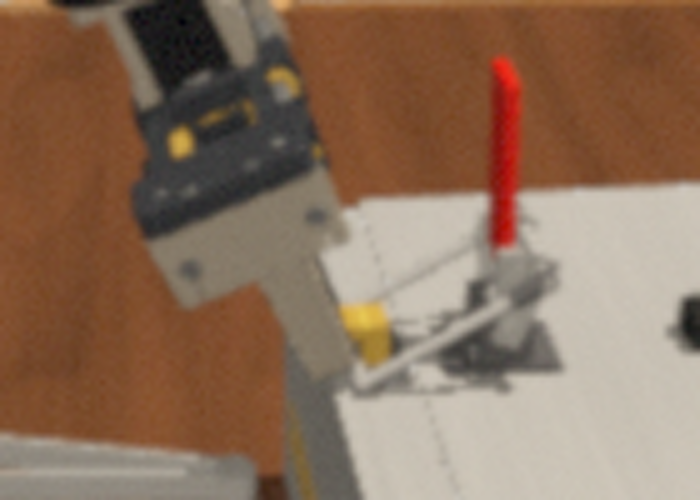

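The crossbar is under the nose at about (-58, z 156), and the lever stands upright. Release and back out along the tool axis.

servo_tool --deltas '[0,0,0,0,0,0,0.6,0,0,0,0,0,0,0.6,0,0,0,0,0,0,0.6,0,0,0,0,0,0,0.6,-0.012,0,0.012,0,0,0,0.6,-0.02,0,0.035,0,0,0,0.6,-0.01,0,0.04,0,0,0,0,0,0,0.03,0,0,0,0,0,0,0,0,0,0,0]' --force 20

```text
t: 10.5
eef_pos: [428.3, -28.1, 454.7]
orientation: [0.71, -0.674, 0.136, -0.151]
ft_force: [0.5, 0.2, -0.8]
gripper_width: 33.3
```

```bash
python3 -c "
from m import *
st(); snap('wrist','w13'); bar('w13'); meas('wrist','w13'); snap('side','s13')
i=cv2.imread('pics/s13.png')[160:260,220:360]; cv2.imwrite('pics/s13c.png',cv2.resize(i,None,fx=5,fy=5,interpolation=cv2.INTER_CUBIC))"
```

```text
t 10.5 q [-0.15 -0.07  0.14  2.18 -0.03  0.63 -1.51] F [ 0.5  0.2 -0.8] w 33.3
tool x [ 0.054 -0.998 -0.01 ] z [ 0.396  0.031 -0.918] tcp [428.3 -28.1 454.7] gripH [-113.5    0.4  297.4] tipH [-106.1    0.6  280.4]
bar pts 39 [-57.8  19.3 158.5] [[-59.  -24.1 156.4]
 [-55.1  24.5 159.4]]
wrist red 105 p3 [ -5.6 -11.3 269. ] p97 [ -0.   11.4 271.7] mean [ -3.7  -1.6 270.2]
wrist yellow 51 p3 [-88.6 -11.6 162. ] p97 [-62.8  11.2 183.2] mean [-80.1  -1.4 176. ]
wrist brass 81 p3 [-89.3  -8.4 150.9] p97 [-39.9  12.  179.8] mean [-61.2   0.4 164.7]
wrist pad 88 p3 [ 75.7 -10.4 157.2] p97 [ 77.6  10.  165.3] mean [ 7.660e+01 -1.000e-01  1.613e+02]
 wire x<-60 37091 [-136.1  -38.1  379.1] [-116.    38.2  408. ]
```

View pics/s13c.png

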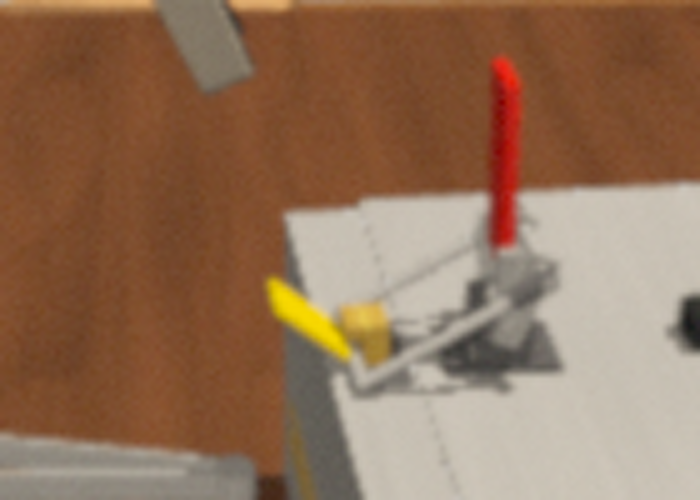

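View pics/w13.png

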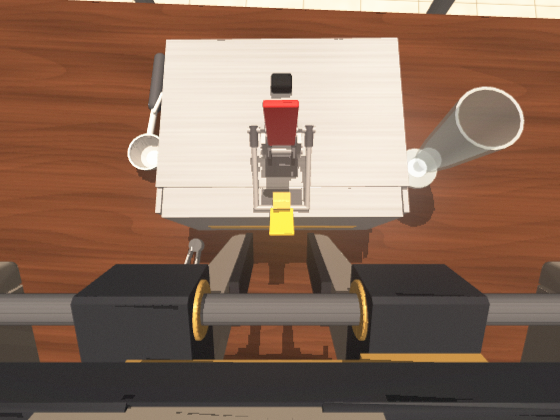

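Loop stays hooked (bar at x -58, z 156; post x -55..-45, nose over it). Now approach the handle with closed fingers.

servo_tool --deltas '[0.01,0,-0.01,0,0,0,0,0.025,0,-0.015,0,0,0,0,0.025,0.001,-0.008,0,0,0,0,0.02,0.001,0,0,0,0,0,0,0,0,0,0,0,0]' --force 20

```text
t: 11.1
eef_pos: [508.3, -26.1, 409.0]
orientation: [0.711, -0.676, 0.13, -0.144]
ft_force: [0.5, -0.4, -0.0]
gripper_width: 0.6
```

```bash
python3 -c "
from m import *
st()"
```

```text
t 11.1 q [-0.15  0.14  0.16  2.07 -0.1   0.54 -1.44] F [ 0.5 -0.4 -0. ] w 0.6
tool x [ 0.054 -0.999 -0.01 ] z [ 0.379  0.03  -0.925] tcp [508.3 -26.1 409. ] gripH [-36.4  -2.  250.4] tipH [-29.3  -1.9 233.2]
```

servo_tool --deltas '[0.005,0.002,0.013,0,0,0,0,0.012,0,0.001,0,0,0,0,0.01,0,0,0,0,0,0,0.01,0,0,0,0,0,0]'

```text
t: 11.5
eef_pos: [544.0, -24.0, 417.2]
orientation: [0.712, -0.676, 0.125, -0.139]
ft_force: [-3.1, 2.2, 1.6]
gripper_width: 0.2
```

```bash
python3 -c "
from m import *
st()"
```

```text
t 11.5 q [-0.15  0.2   0.16  1.98 -0.11  0.59 -1.44] F [-3.1  2.2  1.6] w 0.2
tool x [ 0.054 -0.999 -0.011] z [ 0.366  0.03  -0.93 ] tcp [544.  -24.  417.2] gripH [ -2.8  -1.8 257.8] tipH [  4.   -1.6 240.5]
```

servo_tool --deltas '[0.012,0,0.003,0,0,0,0,0.013,0,-0.003,0,0,0,0,0.013,0,-0.006,0,0,0,0]'

```text
t: 11.8
eef_pos: [582.7, -23.7, 408.3]
orientation: [0.713, -0.677, 0.121, -0.136]
ft_force: [-4.6, 1.5, 0.8]
gripper_width: 0.1
```

```bash
python3 -c "
from m import *
st(); snap('side','s14'); meas('side','s14')
i=cv2.imread('pics/s14.png')[140:260,220:380]; cv2.imwrite('pics/s14c.png',cv2.resize(i,None,fx=4.5,fy=4.5,interpolation=cv2.INTER_CUBIC))"
```

```text
t 11.8 q [-0.14  0.28  0.16  1.9  -0.13  0.6  -1.42] F [-4.6  1.5  0.8] w 0.1
tool x [ 0.054 -0.998 -0.012] z [ 0.358  0.03  -0.933] tcp [582.7 -23.7 408.3] gripH [ 34.4  -3.4 248.4] tipH [ 41.1  -3.2 231. ]
side red 225 p3 [ 16.5 -15.2 193.5] p97 [ 61.7   8.5 247. ] mean [ 40.6  -6.4 221.9]
side yellow 30 p3 [-79.6 -14.1 165.1] p97 [-59.9 -10.4 194.1] mean [-69.8 -12.4 179.7]
side brass 64 p3 [-59.  -11.5 156.7] p97 [-45.6   6.6 170.2] mean [-51.4  -5.5 166.1]
side pad 41 p3 [ 75.1 -14.5 154.5] p97 [ 88.4  -3.8 165. ] mean [ 81.  -10.8 160. ]
 wire x<-60 182 [-116.5  -36.9  408.2] [-60.5  -5.  507.3]
```

View pics/s14c.png

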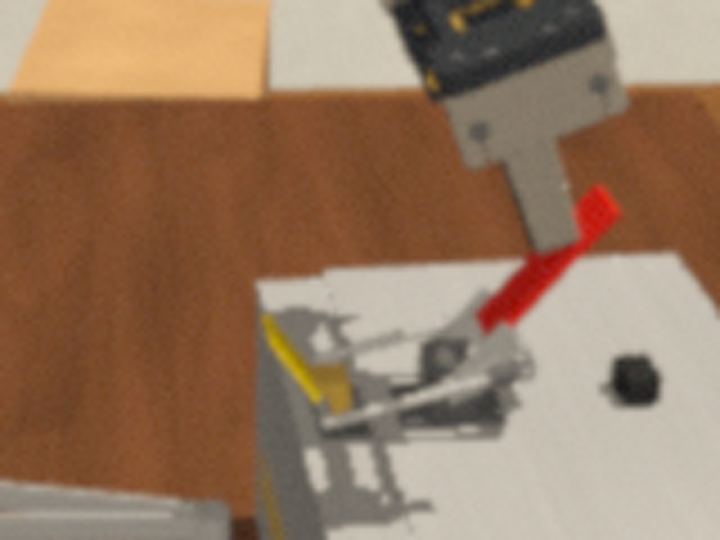

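servo_tool --deltas '[0.009,0,-0.008,0,0,0,0,0.008,0,-0.012,0,0,0,0,0.005,0,-0.013,0,0,0,0]'

```text
t: 12.15
eef_pos: [609.3, -23.5, 374.2]
orientation: [0.713, -0.676, 0.124, -0.138]
ft_force: [-1.0, 1.1, 1.9]
gripper_width: 0.4
```

```bash
python3 -c "
from m import *
st(); snap('side','s15'); meas('side','s15')
i=cv2.imread('pics/s15.png')[140:260,220:380]; cv2.imwrite('pics/s15c.png',cv2.resize(i,None,fx=4.5,fy=4.5,interpolation=cv2.INTER_CUBIC))"
```

```text
t 12.15 q [-0.13  0.36  0.15  1.87 -0.16  0.54 -1.4 ] F [-1.   1.1  1.9] w 0.4
tool x [ 0.054 -0.998 -0.011] z [ 0.364  0.03  -0.931] tcp [609.3 -23.5 374.2] gripH [ 61.9  -4.9 214.6] tipH [ 68.7  -4.7 197.3]
side red 177 p3 [ 23.6 -15.1 180.5] p97 [ 89.8   6.4 202.9] mean [ 54.4  -5.4 190.7]
side yellow 28 p3 [-70.5 -15.3 165.4] p97 [-57.6  -9.5 194.5] mean [-64.2 -12.4 177.4]
side brass 60 p3 [-57.1 -11.7 156.3] p97 [-45.6   6.6 170.4] mean [-51.  -6. 166.]
side pad 56 p3 [ 75.8 -13.9 154.5] p97 [ 88.4   1.8 166.7] mean [ 81.   -9.1 161.3]
 wire x<-60 85 [-138.2  -39.7  431.4] [-60.9  -4.7 520.7]
```

View pics/s15c.png

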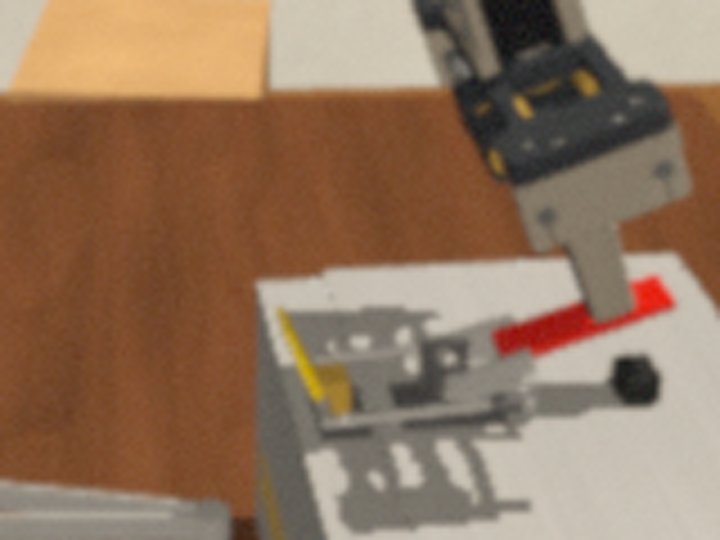

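Past centre now. Follow it down to the stop.

servo_tool --deltas '[0.002,0,-0.01,0,0,0,0,0.001,0,-0.01,0,0,0,0,0,0,-0.007,0,0,0,0,0,0,-0.005,0,0,0,0]'

```text
t: 12.6
eef_pos: [612.0, -24.6, 352.1]
orientation: [0.712, -0.676, 0.124, -0.141]
ft_force: [-26.1, 0.3, 34.9]
gripper_width: 0.5
```

```bash
python3 -c "
from m import *
st(); snap('side','s16'); meas('side','s16')
"
```

```text
t 12.6 q [-0.11  0.39  0.13  1.89 -0.18  0.49 -1.38] F [-26.1   0.3  34.9] w 0.5
tool x [ 0.054 -0.998 -0.014] z [ 0.368  0.033 -0.929] tcp [612.  -24.6 352.1] gripH [ 65.4  -5.5 192.8] tipH [ 72.2  -5.3 175.5]
side red 176 p3 [ 25.3 -15.6 167.9] p97 [ 94.8   6.7 173.6] mean [ 60.1  -6.2 171.7]
side yellow 14 p3 [-64.3 -14.5 167.6] p97 [-59.9 -11.4 182.4] mean [-62.  -12.8 174.8]
side brass 61 p3 [-57.3 -12.  154.3] p97 [-45.4   6.8 170.6] mean [-50.8  -5.9 165.1]
side pad 30 p3 [ 75.9 -14.  154.3] p97 [ 88.6  -6.1 162.2] mean [ 81.9 -11.6 158.4]
 wire x<-60 76 [-137.5  -39.8  414.5] [-60.9  -9.7 551.8]
```

The handle is level at its stop. Retreat.

servo_tool --deltas '[0,0,0.015,0,0,0,0,0,0,0.03,0,0,0,0,-0.01,0,0.045,0,0,0,0,-0.04,0,0.03,0,0,0,0,-0.045,0,0,0,0,0,0,-0.045,0,0,0,0,0,0,-0.045,0,0,0,0,0,0,0,0,0,0,0,0,0]'

```text
t: 13.45
eef_pos: [419.0, -26.7, 476.4]
orientation: [0.711, -0.677, 0.128, -0.144]
ft_force: [0.9, 0.0, 0.5]
gripper_width: 0.6
```

```bash
python3 -c "
from m import *
st(); snap('side','s17'); meas('side','s17'); snap('top','t17'); meas('top','t17'); snap('wrist','w17'); meas('wrist','w17')
i=cv2.imread('pics/s17.png')[180:260,220:380]; cv2.imwrite('pics/s17c.png',cv2.resize(i,None,fx=5,fy=5,interpolation=cv2.INTER_CUBIC))"
```

```text
t 13.45 q [-0.17 -0.11  0.16  2.16 -0.01  0.71 -1.53] F [0.9 0.  0.5] w 0.6
tool x [ 0.051 -0.999 -0.014] z [ 0.377  0.032 -0.926] tcp [419.  -26.7 476.4] gripH [-125.9    2.7  317.7] tipH [-118.9    2.9  300.5]
side red 242 p3 [ 25.3 -15.  167.6] p97 [ 94.5   6.2 173.6] mean [ 62.8  -5.2 171.9]
side yellow 18 p3 [-69.7 -13.5 166.2] p97 [-57.3   0.8 199.5] mean [-60.9  -9.7 174.2]
side brass 36 p3 [-60.8 -11.8 155.5] p97 [-45.2   7.2 170. ] mean [-49.6  -6.6 163.7]
side pad 30 p3 [ 76.1 -14.7 154.5] p97 [ 88.2  -6.3 162.7] mean [ 81.8 -11.9 158.6]
 wire x<-60 280 [-138.9  -28.8  307.6] [-117.9   21.4  414.9]
top red 12 p3 [ 22.3 -12.1 171.5] p97 [ 85.   12.4 174.4] mean [ 45.7  -5.3 172.7]
top brass 14 p3 [-61.3  -8.7 169.3] p97 [-50.5   9.9 179.2] mean [-58.1   0.5 172.6]
 wire x<-60 681 [-139.4  -36.1  323.6] [-115.1   36.1  417.1]
wrist red 250 p3 [ 22.7 -12.1 172.6] p97 [ 99.1  11.1 175. ] mean [ 85.6  -0.5 173.8]
wrist yellow 7 p3 [-65.9  -4.4 193.7] p97 [-65.5   4.3 195.8] mean [-65.7  -0.7 194.9]
wrist brass 6 p3 [-60.8 -10.5 162.7] p97 [-56.   10.9 179.9] mean [-59.3   4.3 172.9]
 wire x<-60 26138 [-139.9  -35.2  401.4] [-121.4   35.8  425.8]
```

View pics/s17c.png

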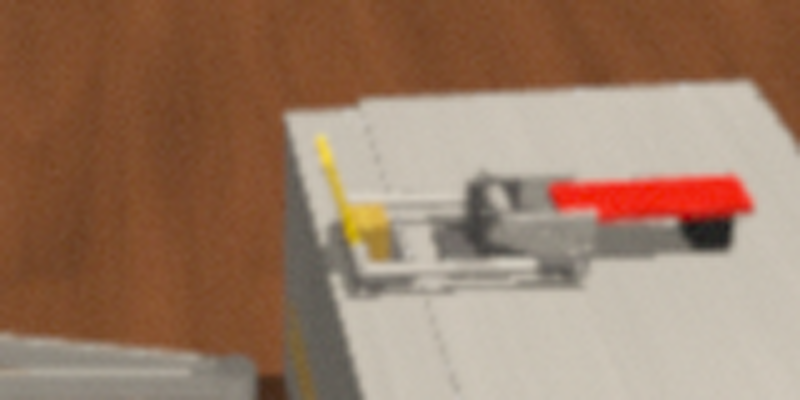

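View pics/w17.png

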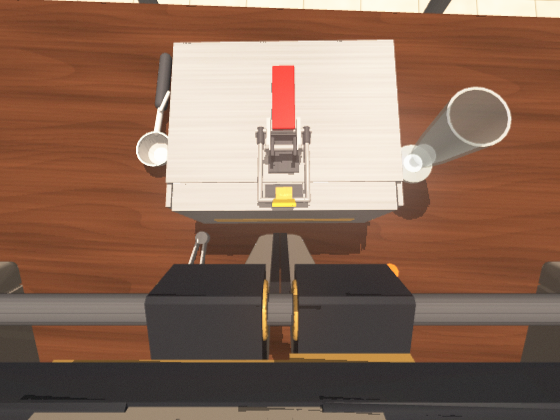

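View pics/t17.png

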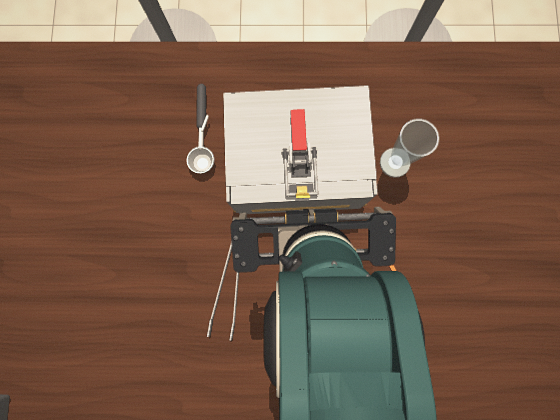

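The lever is level on its pad (red at top view (299,130)). The loop lies round the keeper post at (302,190) with the tab upright, the bin is shut, and the cup, disher and tongs are where they were. The arm is clear.

```bash
python3 -c "
from m import *
print(r.hand_in())"
```

```text
the job is handed in; nothing more can be done
None
```

The bin is shut and latched, and the job is handed in at about 13.6 s of the 58 s allowed.

**What I did**
- I pushed the bin shut off-centre, clear of the loop.
- I pinched the yellow tab, brought the crossbar down in front of the keeper and pushed it under the nose. On the first push the bar was about 4 mm too low and met the bin's front edge. I backed off, raised it and hooked it on the second push.
- I released the tab, swung the red lever over past centre to its stop with closed fingers, and withdrew.

**Last checks**
- **Lever:** the handle is level, at z ≈ 168–174 mm, and stayed there after I let go.
- **Loop:** the tab and arms show the bar still held under the keeper nose. I last measured the bar directly before the lever swing, at x −58, z ≈ 156 mm.
- **Bin:** it shows shut, with its flange at the deck edge.
- **Bystanders:** the cup, disher and tongs look unmoved in the last pictures. The spoon is mostly hidden behind the gripper there. The arm never came near it, but I did not see it in full at the end.
- **Contact:** the gripper is closed, clear of everything, with about zero wrist force.

**Forces:** the highest I read were about 49 N when the bin hit its stop and about 44 N when the lever hit its stop. Both were at the fingertips and below the 120 N wrist limit. The 40 N limit is stated for the arm and gripper body, and I took the fingertips not to count. J6 read 0.15 once, right at its lower limit.

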